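Tap the sample-plate pin home

TASK

Pick up the mallet with the white head by its handle and, holding it, strike the brass pin in the cream plate with a brisk tap (not a slow push) so that it goes fully home. Then stand the mallet back upright on the green tool mat and let go; leave the steel pin in the blue plate as it is, and do not touch the brass pin with the gripper.

Things in the scene. Friction and masses are not known exactly. Their poses are not given: they have to be found in the camera images.
- mallet_handle (a point): Upright mallet standing on its flat striking face on the mat: white round head 46 mm dia, 30 mm high; above it a pale wooden round handle 26 mm dia, 80 mm long (110 mm in all, about 0.3 kg). The point: on the axis, mid-handle, 70 mm above the striking face, 40 mm below the top; z up the handle. A look-alike with dark steel head and red handle stands about 110 mm away: not to be used.
- brass_pin: Brass spring pin proud of a cream plate (86 mm square, top at 58 mm) on a black 90 mm stage with a micrometer on its far side. Origin: centre of the top of its flat round head (20 mm dia, 6 mm thick); z up. It starts 79 to 84 mm above the table and slides straight down; home, head on the plate, its origin is at 64 mm. About 9 N moves it (12 N at a brisk speed); it stays where left.
- steel_pin: Steel pin of the same shape and size, in a like stage with a blue plate: the wrong one, to be left standing. The origin is the centre of the top of its head.
- mat_centre (a point): Dark green flat tool mat fixed to the table, 100 mm (its x) by 220 mm (its y), 3 mm thick. The point: centre of its upper surface, 3 mm above the table; axes along its sides, z up. The mallet and its look-alike stand about 55 mm to either side of it along y, either way round.
There are look-alikes about, which are no part of the job. Leave any purple look-alike of the part that bears mallet_handle alone.

How it is judged:
On the way:
1. the held white-headed mallet strikes the brass pin: in contact with it while it moves faster than 25 mm/s (contact force between mallet and brass_pin above 1 N and contact force between the fingers and mallet above 1 N and linear speed of brass_pin above 0.025 m/s).
At the end, for the whole second after the job is handed in: The brass pin is home (head's top within 4 mm of its 64 mm lowest height), and the white-headed mallet stands upright (within 10 degrees) and still, released, with its axis over the green mat (height (world z) of brass_pin below 0.068 m and angle between mallet_handle's own z axis and vertical below 0.1745 rad and height (world z) of mallet_handle between 0.068 and 0.08 m and x of mallet_handle in the frame of mat_centre between -0.05 and 0.05 m and y of mallet_handle in the frame of mat_centre between -0.11 and 0.11 m and linear speed of mallet below 0.02 m/s); the robot touches nothing.
It fails at once if the steel pin was moved by more than 4 mm (distance of steel_pin from where it was at the start of the episode above 0.004 m).
It fails at once if the gripper or arm touched the brass pin (contact force between any of the fingers, the arm and brass_pin above 0.5 N).
It also fails if it takes over 42 s, if anything falls off the work surface, if the arm or the gripper's body presses on something with over 40 N, if the wrist force passes 120 N, or if a joint passes its speed limit or range.

ROBOT

A 6-joint arm with a two-finger parallel gripper is mounted at the origin on the work surface. World frame = base frame: x ahead of the robot, y to its left, z up, the work surface at z = 0. Lengths are in m, angles in rad, forces in N, time in s.
With the tool pointing down it reaches from about 0.425 to 0.95 m from the base axis. Payload 3.5 kg.
Tool frame: the origin (TCP) lies on the centre line of the jaws, within the pads' length; the fingertips stand ahead of it and the grasp point (between the pads) lies 11 mm behind it (tips_ahead is the z of the fingertips in the tool frame, in m); z points along the fingers, y is the direction in which the jaws open and shut (so a half turn about z gives the same grasp; the last joint's range is limited). The gripper opens to 85 mm and grips with 20 to 120 N. Pads are 22 mm wide; open, the fingers measure 114 mm over their backs; the gripper's body (76 mm by 85 mm) begins 54 mm behind the grasp point. The pads swing forward as they close: fully open they stand 13 mm farther back than shut.
Start: joints at [-1.364, 0.286, 1.577, -0, 1.279, -0.15], TCP at [0.236, -0.632, 0.218] pointing down, gripper open.
Joint ranges: [-2.77, 2.77], [-0.9, 2.22], [0.21, 2.48], [-1.53, 4.67], [0.24, 2.81], [-2.84, 2.84]. Speed limits (rad/s): [2.79, 2.79, 3.14, 3.14, 3.14, 3.14].

INTERFACE

Orientations are given as a unit quaternion [x, y, z, w].
In Python, from plant import * gives the robot as it stands. The module is installed in compiled form; this text tells all that it offers.
- The arm moves only by the tool move_arm, never from a script. Its arguments are lists of equal length, an entry for each row: "linear": the shift along the world's x, y, z in m, a list of three; "twist": the turn, a rotation vector about the world's x, y, z in degrees, a list of three. A call has 1 to 20 rows; each row shifts and turns the pose as measured when the row begins; what a row does not reach is not made up. A row lasts 1/12 s, in which the tool goes at most 41.7 mm and 7.16 degrees, less where a joint would pass 70% of its speed; a pose out of reach is approached as far as the arm can. A call is refused whole if a number of a shift passes 0.0417 or a number of a turn 7.16, either way. A call with a gripper value outside its range is refused whole. "grip" is the opening, from 0 (shut) to 1 (fully open), set as the call begins (left out, the last holds). The fingers move at their own pace and stop on an object; "force" is the grip in N (left out, the last holds). Time passes only in rows, so rows that do not move let the fingers close. It gives the time, the measured TCP pose, the force and the opening at its end, in the units of the state.
- get_state(): the state, without advancing time (a new reading comes with each control period).
- read_camera(name): name is "side" or "top" or "wrist"; returns a dict with "img" (480x640x3 uint8, blue, green, red), "depth" (480x640 float32, m along the optical axis (not along the pixel's ray), 0 where there is no reading), "fx", "fy", "cx", "cy" (pixels), "dist" ([k1, k2, p1, p2, k3] as OpenCV has them; the pictures are not rectified), "rvec" (rotation vector, rad) and "tvec" (3), from world to camera coordinates, as OpenCV has them. Camera axes: x right, y down, z forward; pixel columns grow to the right and rows downward; lengths in m; the calibration is good to about 2 mm. A picture is of the moment at which its call begins.
- sign_off(): hands the job in, once; it reports no verdict.
The state is a dict: "time": time; "qpos": joint angles; "dq": joint speeds; "joint_efforts": joint torques, N m; "eef_pos": TCP position; "tcp_rot": TCP orientation; "contact_force": force on the tool from outside, world axes, zero at the start; "wrist_torque": the same for the moment, N m; "opening": opening from 0.0 (shut) to 1.0 (fully open).
Only numpy, scipy, OpenCV 4.12 (cv2) and the standard library are available. Lean on these libraries where they do the work, as an engineer would, in place of code of your own. Each camera call takes 0.05 s, during which the arm holds its last target.

## Working session

There is one attempt and no reset: what is moved stays moved. The work goes in short steps, Python scripts to look and compute and a tool call to move; the robot and the scene stay as the last step left them, time stands still between calls to the robot, and variables do not carry over. Pictures are saved under pics/ and viewed, and the job is handed in when it is done.

Besides the shell and the picture viewer there is one more tool, called after "Emit:" by a JSON object that holds its "api" and its "payload", one argument or row to a line. move_arm: Moves the arm, as the interface text tells. Its arguments: {"type":"object","properties":{"linear":{"type":"array","items":{"type":"array","items":{"type":"number"}}},"twist":{"type":"array","items":{"type":"array","items":{"type":"number"}}},"grip":{"type":"number"},"force":{"type":"number"}},"required":["linear","twist"]}

```bash
mkdir -p pics
cat > h.py <<'E'
from plant import *
import numpy as np, cv2
def snap(n,f):
    r=read_camera(n); cv2.imwrite('pics/'+f,r['img']); np.savez('pics/'+f+'.npz',**{k:np.array(v) for k,v in r.items()}); return r
def load(f): return dict(np.load('pics/'+f+'.npz'))
def ray(r,u,v):
    K=np.array([[r['fx'],0,r['cx']],[0,r['fy'],r['cy']],[0,0,1]],float)
    p=cv2.undistortPoints(np.array([[[u,v]]],float),K,np.array(r['dist'],float))[0,0]
    R=cv2.Rodrigues(np.array(r['rvec'],float))[0]; t=np.array(r['tvec'],float).ravel()
    return -R.T@t, R.T@np.array([p[0],p[1],1]),
def atz(r,u,v,z):
    c,d=ray(r,u,v); return c+d*(z-c[2])/d[2]
def dep(r,u,v):
    c,d=ray(r,u,v); D=r['depth'][int(v)-1:int(v)+2,int(u)-1:int(u)+2]; D=D[D>0]
    return c+d*np.median(D) if D.size else None
E
python3 - <<'E'
from h import *
for n in['top','side','wrist']: snap(n,n+'0.png')
s=get_state();print({k:np.round(v,3) if not isinstance(v,dict) else v for k,v in s.items()})
E
```

```text
{'time': np.float64(0.15), 'qpos': array([-1.364,  0.287,  1.578,  0.   ,  1.279, -0.15 ]), 'dq': array([-0.001, -0.002, -0.004, -0.001,  0.   ,  0.002]), 'joint_efforts': array([-1.0000e-03, -4.0660e+01, -2.9314e+01, -0.0000e+00,  4.0000e-03,
       -0.0000e+00]), 'eef_pos': array([ 0.236, -0.632,  0.217]), 'tcp_rot': array([ 0.984,  0.177, -0.   , -0.001]), 'contact_force': array([-0.525,  0.943,  0.261]), 'wrist_torque': array([0.057, 0.   , 0.036]), 'opening': np.float64(0.999)}
```

View pics/top0.png

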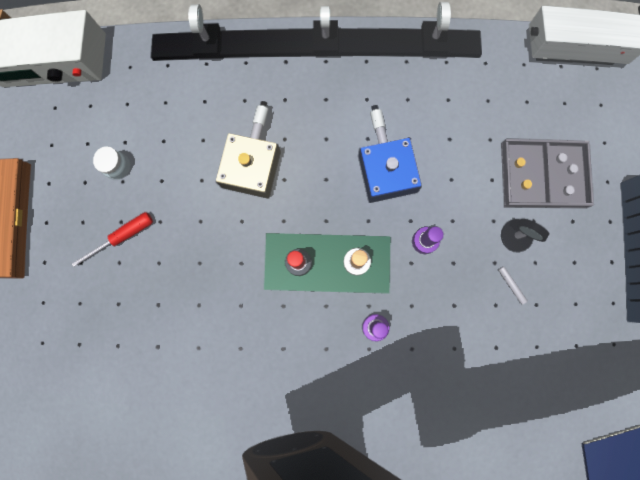

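View pics/side0.png

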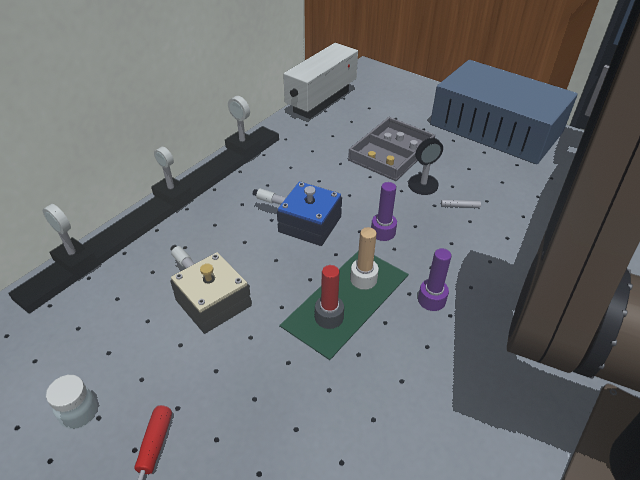

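The top view shows the white mallet's handle top near (359,257), the red decoy at (297,260), the brass pin at (245,159), the steel pin at (392,163) and the purple decoys at (428,238) and (376,327). Next I'll look at enlarged crops to measure.

Run:
```python
from h import *
r=load('top0.png');im=r['img']
a=cv2.resize(im[220:350,260:460],None,fx=4,fy=4,interpolation=cv2.INTER_CUBIC);cv2.imwrite('pics/a.png',a)
b=cv2.resize(im[95:205,205:430],None,fx=3.5,fy=3.5,interpolation=cv2.INTER_CUBIC);cv2.imwrite('pics/b.png',b)
for n,u,v,z in[('mallet top',359,257,.113),('brass',245,159,.082),('steel',392,163,.082),('red',296,259,.113),('pur1',435,234,.11),('pur2',380,330,.11)]:
    print(n,atz(r,u,v,z).round(4),dep(r,u,v).round(4))
for u,v in[(265,234),(391,236),(390,293),(265,291)]: print(atz(r,u,v,.003).round(4))
```

```text
mallet top [ 0.4829 -0.0553  0.113 ] [ 0.4826 -0.0552  0.1164]
brass [0.6485 0.1308 0.082 ] [0.6475 0.1302 0.086 ]
steel [ 0.6404 -0.1126  0.082 ] [ 0.6394 -0.1122  0.086 ]
red [0.4798 0.043  0.113 ] [0.4797 0.0428 0.1153]
pur1 [ 0.5192 -0.1758  0.11  ] [ 0.519  -0.1755  0.1119]
pur2 [ 0.3694 -0.0877  0.11  ] [ 0.3695 -0.0874  0.1131]
[0.5321 0.1053 0.003 ]
[ 0.5281 -0.1176  0.003 ]
[ 0.4277 -0.1148  0.003 ]
[0.4312 0.1044 0.003 ]
```

View pics/a.png

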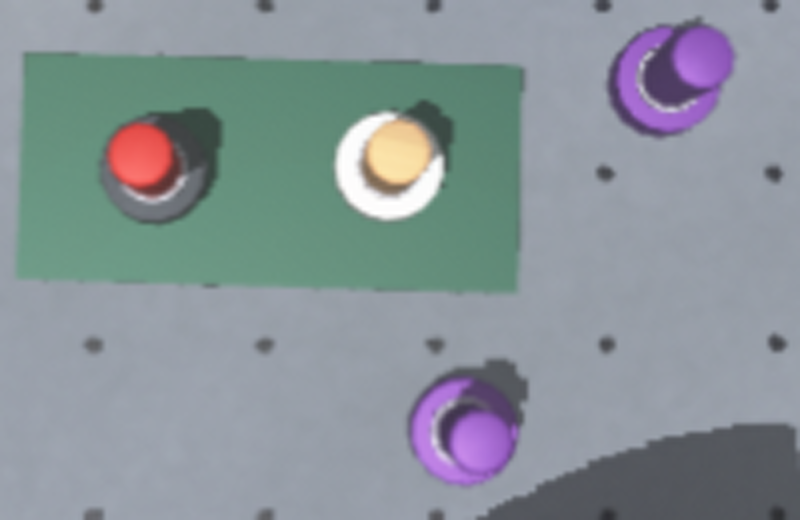

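View pics/b.png

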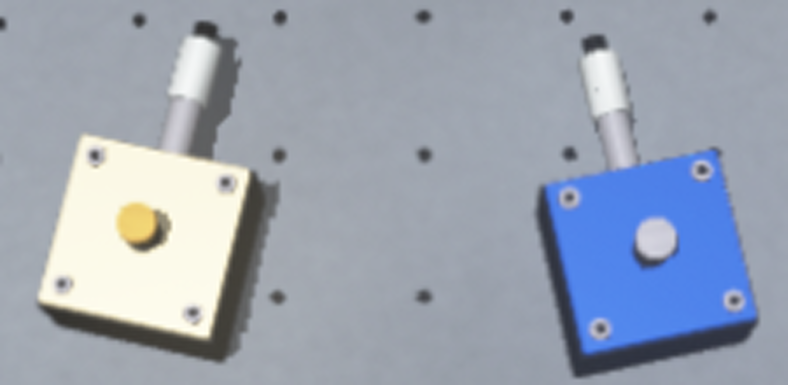

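Run:
```python
from h import *
r=load('side0.png');im=r['img']
a=cv2.resize(im[220:300,340:400],None,fx=7,fy=7,interpolation=cv2.INTER_CUBIC)
b=cv2.resize(im[250:330,170:250],None,fx=7,fy=7,interpolation=cv2.INTER_CUBIC);cv2.imwrite('pics/c.png',np.hstack([a,b[:560]])[:,:800])
cv2.imwrite('pics/c2.png',b)
r=load('top0.png')
print(atz(r,359.1,257.6,.113),atz(r,243.8,158.3,.082))
```

```text
[ 0.48192553 -0.0554988   0.113     ] [0.64973488 0.13288863 0.082     ]
```

View pics/c.png

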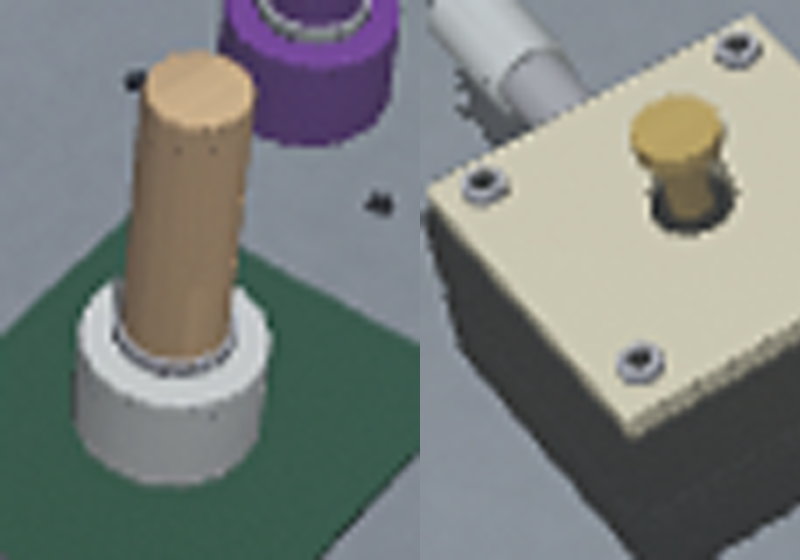

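View pics/c2.png

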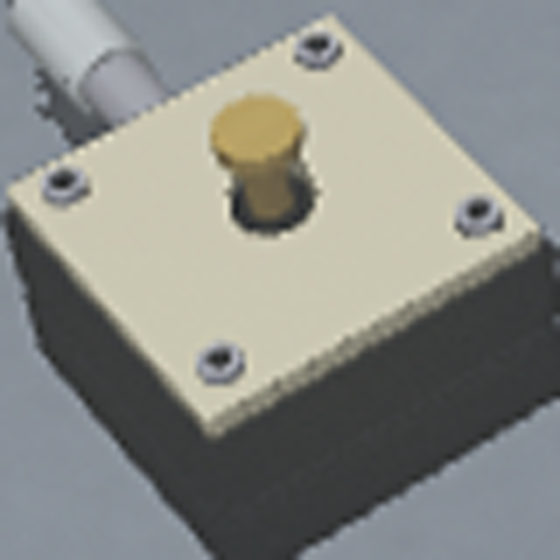

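View pics/wrist0.png

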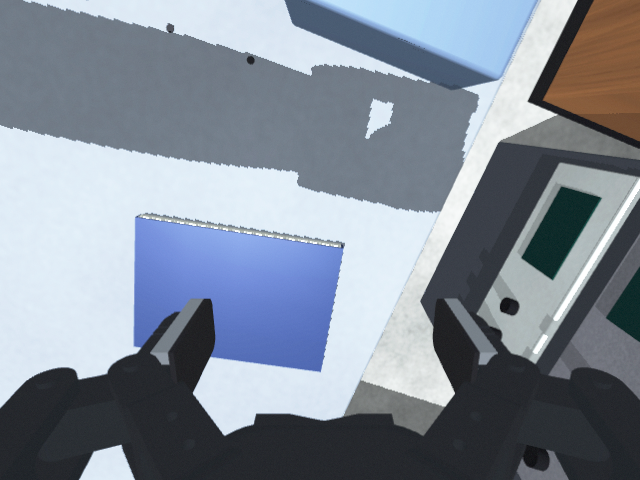

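Run:
```python
from h import *
t=load('top0.png');s=load('side0.png')
def tri(a,b):
    c1,d1=ray(t,*a);c2,d2=ray(s,*b)
    A=np.stack([d1,-d2],1);k=np.linalg.lstsq(A,c2-c1,rcond=None)[0]
    p,q=c1+d1*k[0],c2+d2*k[1];return ((p+q)/2).round(4),np.linalg.norm(p-q).round(4)
print(tri((359.1,257.6),(368.2,232.4)),atz(s,368.2,232.4,.113))
print(tri((243.8,158.3),(206.5,267.8)),atz(s,206.5,267.8,.082))
for n,u in (('top',(391.5,163)),): print(atz(t,*u,.082))
```

```text
(array([ 0.4818, -0.0557,  0.1118]), np.float64(0.0006)) [ 0.48086142 -0.05464339  0.113     ]
(array([0.6495, 0.1327, 0.0825]), np.float64(0.0003)) [0.64973488 0.13233921 0.082     ]
[ 0.64041843 -0.11179163  0.082     ]
```

Emit:
{"api": "move_arm", "payload": {
  "linear": [
    [0.0154,0.036,0],
    [0.0154,0.036,0],
    [0.0154,0.036,0],
    [0.0154,0.036,0],
    [0.0154,0.036,0],
    [0.0154,0.036,0],
    [0.0154,0.036,0],
    [0.0154,0.036,0],
    [0.0154,0.036,0],
    [0.0154,0.036,0],
    [0.0154,0.036,0],
    [0.0154,0.036,0],
    [0.0154,0.036,0],
    [0.0154,0.036,0],
    [0.0154,0.036,0],
    [0,0,0]
  ],
  "twist": [
    [0,0,0],
    [0,0,0],
    [0,0,0],
    [0,0,0],
    [0,0,0],
    [0,0,0],
    [0,0,0],
    [0,0,0],
    [0,0,0],
    [0,0,0],
    [0,0,0],
    [0,0,0],
    [0,0,0],
    [0,0,0],
    [0,0,0],
    [0,0,0]
  ],
  "grip": 1,
  "force": 60
}}

```text
time: 1.48
eef_pos: [0.466, -0.0646, 0.2093]
tcp_rot: [0.985, 0.173, 0.0, -0.005]
contact_force: [0.0, -0.3, 0.2]
opening: 1.003
```

Emit:
{"api": "move_arm", "payload": {
  "linear": [
    [0.008,0.0045,0],
    [0.008,0.0045,0],
    [0,0,0]
  ],
  "twist": [
    [-0.56,-0.1,0],
    [0,0,0],
    [0,0,0]
  ]
}}

```text
time: 1.73
eef_pos: [0.4824, -0.0521, 0.2087]
tcp_rot: [0.984, 0.176, -0.001, 0.0]
contact_force: [-0.8, -0.0, 0.2]
opening: 1.002
```

Run:
```python
from h import *
from scipy.spatial.transform import Rotation as R
for n in['wrist','side','top']: snap(n,n+'1.png')
s=get_state();print(s['eef_pos'],s['tcp_rot'],R.from_quat(s['tcp_rot']).as_matrix()[:,2],s['contact_force'])
try: print(tips_ahead)
except Exception as e: print(e)
```

```text
[ 0.48137833 -0.05338637  0.20852231] [ 9.84525925e-01  1.75235520e-01 -1.00451909e-03  4.54040377e-04] [-0.00181882 -0.00124608 -0.99999757] [-0.6335763   0.0696901  -0.22837468]
0.008
```

View pics/wrist1.png

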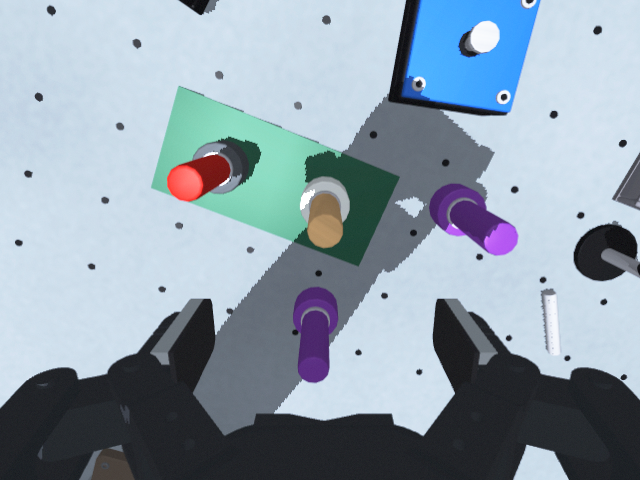

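View pics/side1.png

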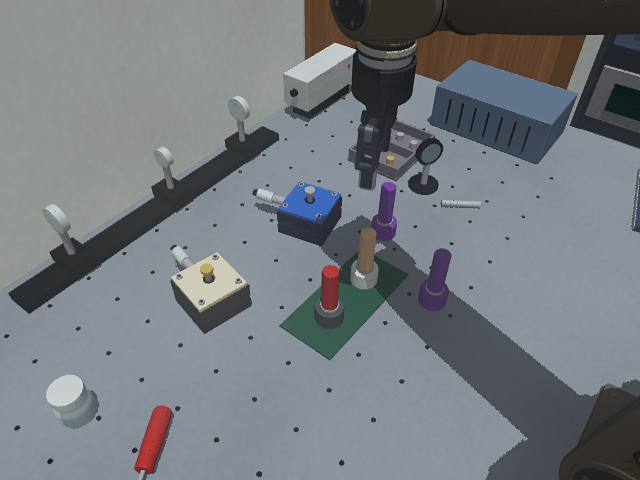

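Emit:
{"api": "move_arm", "payload": {
  "linear": [
    [0.0005,-0.002,-0.03],
    [0,0,-0.036],
    [0,0,-0.036],
    [0,0,-0.025],
    [0,0,-0.01],
    [0,0,0]
  ],
  "twist": [
    [0,0,0],
    [0,0,0],
    [0,0,0],
    [0,0,0],
    [0,0,0],
    [0,0,0]
  ]
}}

```text
time: 2.38
eef_pos: [0.482, -0.0623, 0.071]
tcp_rot: [0.985, 0.17, 0.003, 0.003]
contact_force: [-1.0, -0.1, -0.0]
opening: 0.998
```

Run:
```python
from h import *
for n in['wrist']: snap(n,n+'2.png')
s=get_state();print(s['eef_pos'],s['tcp_rot'],s['contact_force'])
```

```text
[ 0.48250353 -0.06246881  0.07204117] [0.98537492 0.17032517 0.00355034 0.00360609] [0.01852744 0.17956876 0.34149211]
```

View pics/wrist2.png

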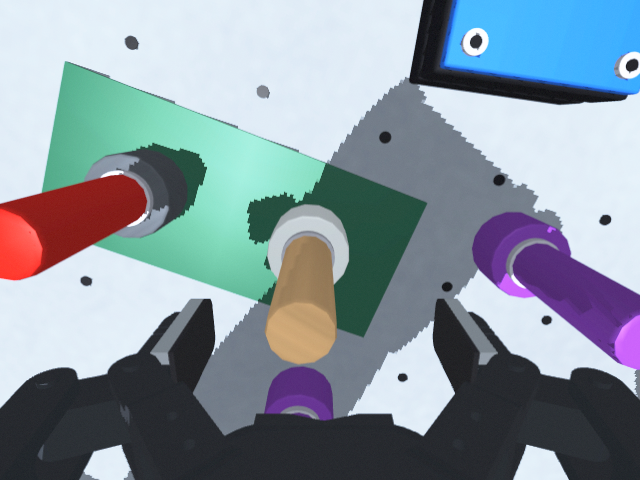

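```bash
cat >> h.py <<'E'
from scipy.spatial.transform import Rotation as Rn
def fix(target=None):
    s=get_state();q=np.array(s['tcp_rot']);z0=np.array([q[0],q[1],0,0]);z0/=np.linalg.norm(z0)
    tw=np.degrees((Rn.from_quat(z0)*Rn.from_quat(q).inv()).as_rotvec())
    print('t',s['time'],'pos',np.round(s['eef_pos'],4),'level twist',tw.round(2),'yaw',np.degrees(2*np.arctan2(q[1],q[0])).round(2),'F',np.round(s['contact_force'],2),'op',round(float(s['opening']),3))
    if target is not None: print('delta',(np.array(target)-s['eef_pos']).round(4))
E
python3 -c "
from h import *
fix([.482,-.0555,.070])"
```

```text
t 2.4333 pos [ 0.4825 -0.0625  0.072 ] level twist [0.34 0.47 0.  ] yaw 19.61 F [0.02 0.18 0.34] op 1.003
delta [-0.0005  0.007  -0.002 ]
```

Emit:
{"api": "move_arm", "payload": {
  "linear": [
    [-0.0005,0.007,-0.002],
    [0,0,0],
    [0,0,0]
  ],
  "twist": [
    [0.34,0.47,0],
    [0,0,0],
    [0,0,0]
  ]
}}

```text
time: 2.68
eef_pos: [0.4849, -0.0568, 0.0743]
tcp_rot: [0.986, 0.169, 0.003, 0.001]
contact_force: [-0.6, 0.2, 0.6]
opening: 1.001
```

```bash
python3 -c "
from h import *
fix([.482,-.0555,.070])"
```

```text
t 2.6833 pos [ 0.4849 -0.0568  0.0743] level twist [0.09 0.35 0.  ] yaw 19.5 F [-0.56  0.16  0.61] op 1.001
delta [-0.0029  0.0013 -0.0043]
```

Emit:
{"api": "move_arm", "payload": {
  "linear": [
    [-0.003,0.0013,-0.005],
    [0,0,0]
  ],
  "twist": [
    [0.1,0.35,0],
    [0,0,0]
  ]
}}

```text
time: 2.85
eef_pos: [0.4839, -0.0558, 0.072]
tcp_rot: [0.985, 0.17, 0.002, 0.001]
contact_force: [-1.1, -0.2, -0.8]
opening: 0.999
```

```bash
python3 -c "
from h import *
fix([.482,-.0555,.070])"
```

```text
t 2.85 pos [ 0.4839 -0.0558  0.072 ] level twist [0.09 0.29 0.  ] yaw 19.54 F [-1.06 -0.18 -0.84] op 0.999
delta [-0.0019  0.0003 -0.002 ]
```

Centred well enough, so I'll close the gripper.

Emit:
{"api": "move_arm", "payload": {
  "linear": [
    [-0.002,0,-0.002],
    [0,0,0],
    [0,0,0],
    [0,0,0],
    [0,0,0],
    [0,0,0],
    [0,0,0],
    [0,0,0]
  ],
  "twist": [
    [0.1,0.3,0],
    [0,0,0],
    [0,0,0],
    [0,0,0],
    [0,0,0],
    [0,0,0],
    [0,0,0],
    [0,0,0]
  ],
  "grip": 0,
  "force": 70
}}

```text
time: 3.52
eef_pos: [0.4827, -0.0552, 0.0717]
tcp_rot: [0.985, 0.17, 0.001, -0.0]
contact_force: [-0.3, 1.5, 1.2]
opening: 0.277
```

```bash
python3 -c "
from h import *
snap('wrist','wrist3.png')
fix([.482,-.0555,.070])"
```

```text
t 3.5667 pos [ 0.4826 -0.0552  0.0716] level twist [-0.04  0.09  0.  ] yaw 19.56 F [0.76 0.27 0.52] op 0.277
delta [-0.0006 -0.0003 -0.0016]
```

View pics/wrist3.png

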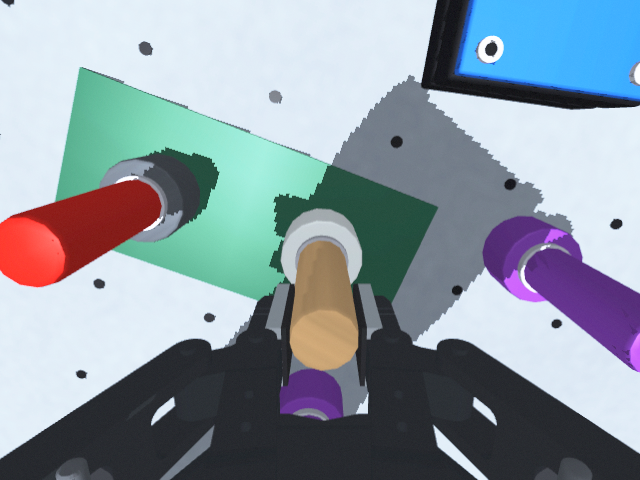

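Emit:
{"api": "move_arm", "payload": {
  "linear": [
    [0,0,0.02],
    [0,0,0.038],
    [0,0,0.038],
    [0,0,0.038],
    [0,0,0]
  ],
  "twist": [
    [0,0,0],
    [0,0,0],
    [0,0,0],
    [0,0,0],
    [0,0,0]
  ]
}}

```text
time: 3.98
eef_pos: [0.4748, -0.0537, 0.2017]
tcp_rot: [0.985, 0.17, -0.008, -0.004]
contact_force: [2.3, 0.0, -0.7]
opening: 0.28
```

```bash
python3 -c "
from h import *
fix([.6495,.1325,.2])"
```

```text
t 3.9833 pos [ 0.4748 -0.0537  0.2017] level twist [-0.25 -0.96  0.  ] yaw 19.56 F [ 2.3   0.02 -0.7 ] op 0.28
delta [ 0.1747  0.1862 -0.0017]
```

Emit:
{"api": "move_arm", "payload": {
  "linear": [
    [0.022,0.0232,0],
    [0.022,0.0232,0],
    [0.022,0.0232,0],
    [0.022,0.0232,0],
    [0.022,0.0232,0],
    [0.022,0.0232,0],
    [0.022,0.0232,0],
    [0.015,0.018,0],
    [0,0,0],
    [0,0,0]
  ],
  "twist": [
    [-0.25,-0.96,0],
    [0,0,0],
    [0,0,0],
    [0,0,0],
    [0,0,0],
    [0,0,0],
    [0,0,0],
    [0,0,0],
    [0,0,0],
    [0,0,0]
  ]
}}

```text
time: 4.82
eef_pos: [0.6435, 0.1333, 0.1835]
tcp_rot: [0.986, 0.168, -0.009, 0.002]
contact_force: [0.5, -0.0, -2.9]
opening: 0.283
```

```bash
python3 -c "
from h import *
fix([.6495,.1325,.175])"
```

```text
t 4.8167 pos [0.6435 0.1333 0.1835] level twist [ 0.38 -1.   -0.  ] yaw 19.35 F [ 0.52 -0.02 -2.93] op 0.283
delta [ 0.006  -0.0008 -0.0085]
```

Emit:
{"api": "move_arm", "payload": {
  "linear": [
    [0.006,-0.0008,-0.006],
    [0,0,0],
    [0,0,0]
  ],
  "twist": [
    [0.38,-1.0,0],
    [0,0,0],
    [0,0,0]
  ]
}}

```text
time: 5.07
eef_pos: [0.6462, 0.1312, 0.1718]
tcp_rot: [0.986, 0.168, -0.005, 0.0]
contact_force: [-0.9, -0.4, -2.2]
opening: 0.284
```

```bash
python3 -c "
from h import *
r=snap('side','side4.png');snap('top','top4.png')
cv2.imwrite('pics/s4.png',cv2.resize(r['img'][180:330,150:300],None,fx=4,fy=4,interpolation=cv2.INTER_CUBIC))
fix([.6495,.1325,.175])"
```

```text
t 5.1667 pos [0.6462 0.1311 0.172 ] level twist [ 0.09 -0.51  0.  ] yaw 19.34 F [ 0.33 -0.16 -3.7 ] op 0.281
delta [0.0033 0.0014 0.003 ]
```

View pics/s4.png

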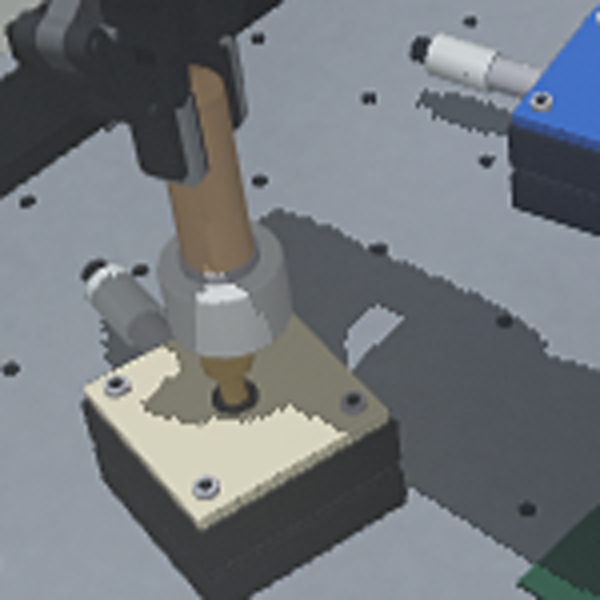

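Emit:
{"api": "move_arm", "payload": {
  "linear": [
    [0.0033,0.0014,0.004],
    [0,0,-0.014],
    [0,0,-0.014],
    [0,0,-0.012],
    [0,0,-0.002]
  ],
  "twist": [
    [0.09,-0.5,0],
    [0,0,0],
    [0,0,0],
    [0,0,0],
    [0,0,0]
  ],
  "force": 90
}}

```text
time: 5.58
eef_pos: [0.6524, 0.1316, 0.1392]
tcp_rot: [0.986, 0.167, 0.006, 0.0]
contact_force: [-1.4, 0.1, -1.9]
opening: 0.282
```

```bash
python3 -c "
from h import *
fix([.6495,.1325,.1326])"
```

```text
t 5.5833 pos [0.6524 0.1316 0.1392] level twist [-0.06  0.64  0.  ] yaw 19.22 F [-1.42  0.08 -1.94] op 0.282
delta [-0.0029  0.0009 -0.0066]
```

```bash
python3 -c "
from h import *
r=snap('side','side5.png')
cv2.imwrite('pics/s5.png',cv2.resize(r['img'][180:330,150:300],None,fx=4,fy=4,interpolation=cv2.INTER_CUBIC))
fix([.6495,.1325,.175])"
```

```text
t 5.6333 pos [0.6525 0.1316 0.1393] level twist [-0.05  0.66  0.  ] yaw 19.22 F [ 0.08  0.18 -2.33] op 0.28
delta [-0.003   0.0009  0.0357]
```

View pics/s5.png

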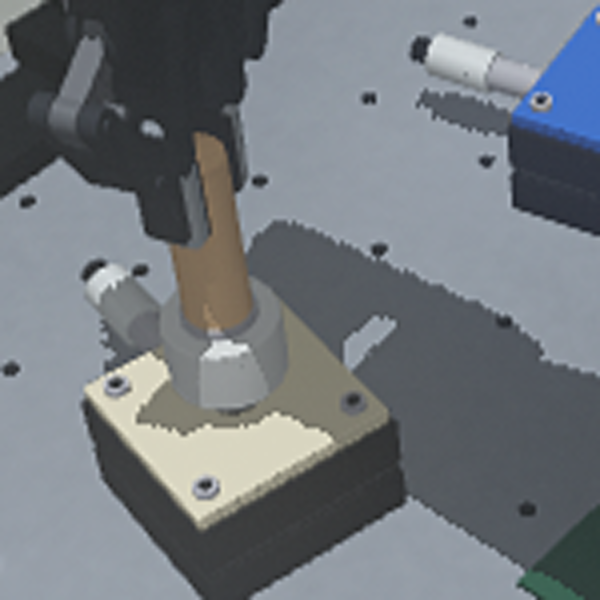

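Emit:
{"api": "move_arm", "payload": {
  "linear": [
    [-0.003,0.0009,0.018],
    [0,0,0],
    [0,0,-0.012],
    [0,0,-0.012],
    [0,0,-0.003]
  ],
  "twist": [
    [-0.05,0.66,0],
    [0,0,0],
    [0,0,0],
    [0,0,0],
    [0,0,0]
  ]
}}

```text
time: 6.05
eef_pos: [0.6522, 0.1325, 0.1322]
tcp_rot: [0.986, 0.167, 0.004, 0.0]
contact_force: [-5.8, 2.4, 19.0]
opening: 0.284
```

```bash
python3 -c "
from h import *
fix([.6495,.1325,.1326])"
```

```text
t 6.05 pos [0.6522 0.1325 0.1322] level twist [-0.04  0.45 -0.  ] yaw 19.21 F [-5.81  2.36 18.95] op 0.284
delta [-0.0027 -0.      0.0004]
```

Emit:
{"api": "move_arm", "payload": {
  "linear": [
    [-0.002,0,0.03],
    [0,0,0.035],
    [0,0,0.01],
    [-0.0125,-0.02,0],
    [-0.022,-0.025,0],
    [-0.022,-0.025,0],
    [-0.022,-0.025,0],
    [-0.022,-0.025,0],
    [-0.022,-0.025,0],
    [-0.022,-0.025,0],
    [-0.012,-0.012,0],
    [0,0,0]
  ],
  "twist": [
    [0,0.45,0],
    [0,0,0],
    [0,0,0],
    [0,0,0],
    [0,0,0],
    [0,0,0],
    [0,0,0],
    [0,0,0],
    [0,0,0],
    [0,0,0],
    [0,0,0],
    [0,0,0]
  ]
}}

```text
time: 7.05
eef_pos: [0.4774, -0.0537, 0.1787]
tcp_rot: [0.986, 0.169, -0.013, -0.003]
contact_force: [-0.2, -0.4, -3.7]
opening: 0.277
```

```bash
python3 -c "
from h import *
r=snap('side','side6.png');t=snap('top','top6.png')
a=cv2.resize(r['img'][250:330,170:250],None,fx=5,fy=5,interpolation=cv2.INTER_CUBIC)
b=cv2.resize(r['img'][170:290,320:440],None,fx=400/120,fy=400/120,interpolation=cv2.INTER_CUBIC)
cv2.imwrite('pics/s6.png',np.hstack([a,b]))
fix([.482,-.058,.175])"
```

```text
t 7.15 pos [ 0.4791 -0.0521  0.1791] level twist [-0.22 -1.42  0.  ] yaw 19.54 F [ 0.6   0.82 -4.29] op 0.28
delta [ 0.0029 -0.0059 -0.0041]
```

View pics/s6.png

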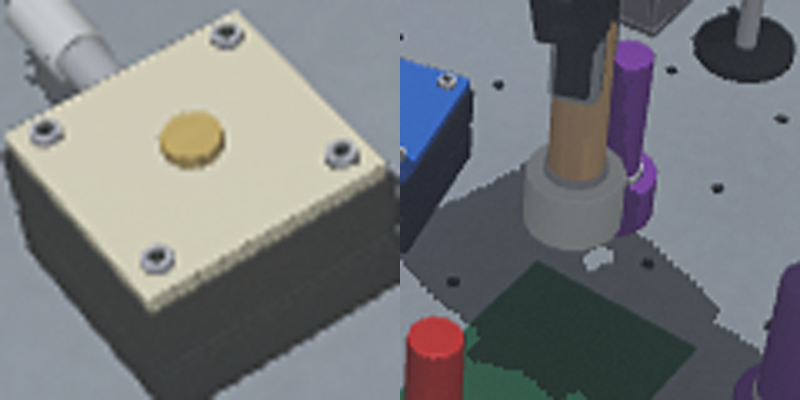

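Emit:
{"api": "move_arm", "payload": {
  "linear": [
    [0.003,-0.006,-0.02],
    [0,0.0,-0.03],
    [0,0,-0.025],
    [0,0,-0.01],
    [0,0,0],
    [0,0,0]
  ],
  "twist": [
    [-0.22,-1.42,0],
    [0,0,0],
    [0,0,0],
    [0,0,0],
    [0,0,0],
    [0,0,0]
  ]
}}

```text
time: 7.65
eef_pos: [0.4871, -0.054, 0.0891]
tcp_rot: [0.985, 0.172, 0.004, -0.0]
contact_force: [0.2, -0.1, -3.6]
opening: 0.277
```

```bash
python3 -c "
from h import *
fix([.482,-.0565,.0716])
t=load('top6.png');s=load('side6.png')
b=cv2.resize(t['img'][140:180,225:265],None,fx=10,fy=10,interpolation=cv2.INTER_CUBIC)
a=cv2.resize(s['img'][258:298,188:228],None,fx=10,fy=10,interpolation=cv2.INTER_CUBIC)
cv2.imwrite('pics/ab.png',np.hstack([b,a]))"
```

```text
t 7.65 pos [ 0.4871 -0.054   0.0891] level twist [-0.08  0.44  0.  ] yaw 19.81 F [ 0.17 -0.06 -3.6 ] op 0.277
delta [-0.0051 -0.0025 -0.0175]
```

View pics/ab.png

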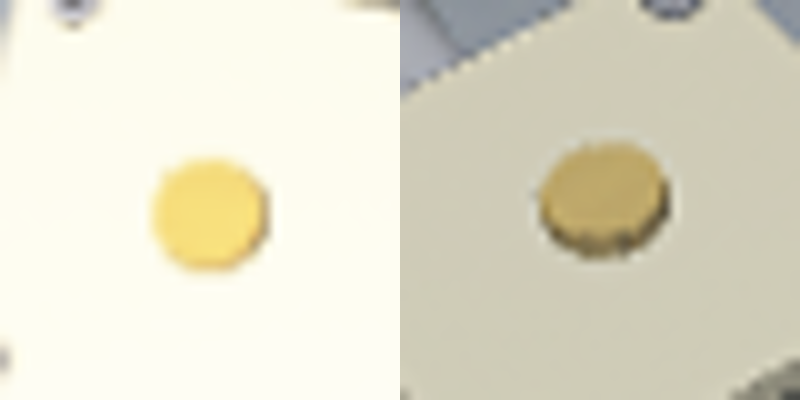

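```bash
python3 -c "
from h import *
t=load('top6.png');s=load('side6.png')
c1,d1=ray(t,245.5,161);c2,d2=ray(s,207.8,276.8)
k=np.linalg.lstsq(np.stack([d1,-d2],1),c2-c1,rcond=None)[0];print(c1+d1*k[0],c2+d2*k[1])"
```

```text
[0.65014165 0.13312017 0.06195913] [0.65008684 0.13308176 0.0619392 ]
```

Emit:
{"api": "move_arm", "payload": {
  "linear": [
    [-0.005,-0.0025,-0.008],
    [0,0,-0.003],
    [0,0,0]
  ],
  "twist": [
    [-0.08,0.44,0],
    [0,0,0],
    [0,0,0]
  ]
}}

```text
time: 7.9
eef_pos: [0.4841, -0.0559, 0.0786]
tcp_rot: [0.985, 0.173, 0.001, 0.001]
contact_force: [-0.1, -0.2, -2.9]
opening: 0.275
```

```bash
python3 -c "
from h import *
fix([.482,-.0565,.0716])"
```

```text
t 7.9 pos [ 0.4841 -0.0559  0.0786] level twist [ 0.05  0.15 -0.  ] yaw 19.95 F [-0.1  -0.17 -2.91] op 0.275
delta [-0.0021 -0.0006 -0.007 ]
```

The pin triangulates to z ≈ 0.062, so it is home. Next I'll set the mallet down.

Emit:
{"api": "move_arm", "payload": {
  "linear": [
    [-0.002,0,-0.005],
    [0,0,-0.002],
    [0,0,0]
  ],
  "twist": [
    [0.05,0.15,0],
    [0,0,0],
    [0,0,0]
  ]
}}

```text
time: 8.15
eef_pos: [0.4835, -0.0563, 0.0728]
tcp_rot: [0.985, 0.173, 0.002, 0.001]
contact_force: [-0.1, 0.7, -3.2]
opening: 0.275
```

```bash
python3 -c "
from h import *
fix([.482,-.0565,.0716])"
```

```text
t 8.15 pos [ 0.4835 -0.0563  0.0728] level twist [0.07 0.22 0.  ] yaw 19.96 F [-0.14  0.67 -3.22] op 0.275
delta [-0.0015 -0.0002 -0.0012]
```

Emit:
{"api": "move_arm", "payload": {
  "linear": [
    [0,0,-0.0015],
    [0,0,-0.0005],
    [0,0,0]
  ],
  "twist": [
    [0.07,0.22,0],
    [0,0,0],
    [0,0,0]
  ]
}}

```text
time: 8.4
eef_pos: [0.4843, -0.0566, 0.072]
tcp_rot: [0.985, 0.173, 0.001, 0.0]
contact_force: [0.6, 1.1, -3.9]
opening: 0.276
```

```bash
python3 -c "
from h import *
fix([.482,-.0565,.0716])"
```

```text
t 8.4 pos [ 0.4843 -0.0566  0.072 ] level twist [0.01 0.09 0.  ] yaw 19.93 F [ 0.61  1.13 -3.92] op 0.276
delta [-0.0023  0.0001 -0.0004]
```

Emit:
{"api": "move_arm", "payload": {
  "linear": [
    [0,0,-0.002],
    [0,0,-0.001]
  ],
  "twist": [
    [0,0,0],
    [0,0,0]
  ]
}}

```text
time: 8.57
eef_pos: [0.4855, -0.0565, 0.0717]
tcp_rot: [0.985, 0.173, 0.001, 0.0]
contact_force: [-2.8, 1.2, 2.0]
opening: 0.278
```

```bash
python3 -c "
from h import *
fix([.482,-.0565,.0716])"
```

```text
t 8.5667 pos [ 0.4855 -0.0565  0.0717] level twist [-0.02  0.14  0.  ] yaw 19.9 F [-2.77  1.16  2.01] op 0.278
delta [-0.0035  0.     -0.0001]
```

Contact: the force rose from -3.9 to +2 N. I'll open slowly in steps, holding still.

Emit:
{"api": "move_arm", "payload": {
  "linear": [
    [0,0,0],
    [0,0,0],
    [0,0,0]
  ],
  "twist": [
    [0,0,0],
    [0,0,0],
    [0,0,0]
  ],
  "grip": 0.4
}}

```text
time: 8.82
eef_pos: [0.4877, -0.0574, 0.0734]
tcp_rot: [0.985, 0.173, 0.004, 0.002]
contact_force: [-0.2, -0.6, 0.7]
opening: 0.404
```

Emit:
{"api": "move_arm", "payload": {
  "linear": [
    [0,0,0],
    [0,0,0],
    [0,0,0],
    [0,0,0],
    [0,0,0]
  ],
  "twist": [
    [0,0,0],
    [0,0,0],
    [0,0,0],
    [0,0,0],
    [0,0,0]
  ],
  "grip": 0.9
}}

```text
time: 9.23
eef_pos: [0.4889, -0.058, 0.0742]
tcp_rot: [0.985, 0.173, 0.005, 0.002]
contact_force: [0.1, 0.1, -0.4]
opening: 0.899
```

```bash
python3 -c "
from h import *
snap('wrist','wrist7.png')
fix()"
```

```text
t 9.2833 pos [ 0.4888 -0.058   0.0741] level twist [0.17 0.63 0.  ] yaw 19.91 F [0.71 0.07 0.11] op 0.904
```

View pics/wrist7.png

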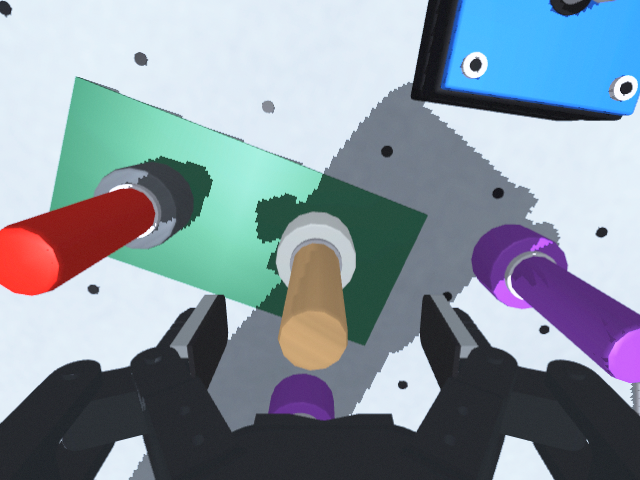

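The mallet is standing upright and free between the open pads. Now I'll retract straight up.

Emit:
{"api": "move_arm", "payload": {
  "linear": [
    [0,0,0.015],
    [0,0,0.03],
    [0,0,0.03],
    [0,0,0.035],
    [0,0,0.035],
    [0,0,0],
    [0,0,0]
  ],
  "twist": [
    [0.17,0.6,0],
    [0,0,0],
    [0,0,0],
    [0,0,0],
    [0,0,0],
    [0,0,0],
    [0,0,0]
  ]
}}

```text
time: 9.87
eef_pos: [0.4844, -0.0566, 0.2224]
tcp_rot: [0.985, 0.173, -0.004, -0.002]
contact_force: [-0.1, 0.6, -0.4]
opening: 0.901
```

```bash
python3 -c "
from h import *
r=snap('side','side8.png');fix()"
```

```text
t 9.9167 pos [ 0.4851 -0.0568  0.2231] level twist [-0.12 -0.34  0.  ] yaw 19.89 F [ 1.   -0.87  0.72] op 0.905
```

View pics/side8.png

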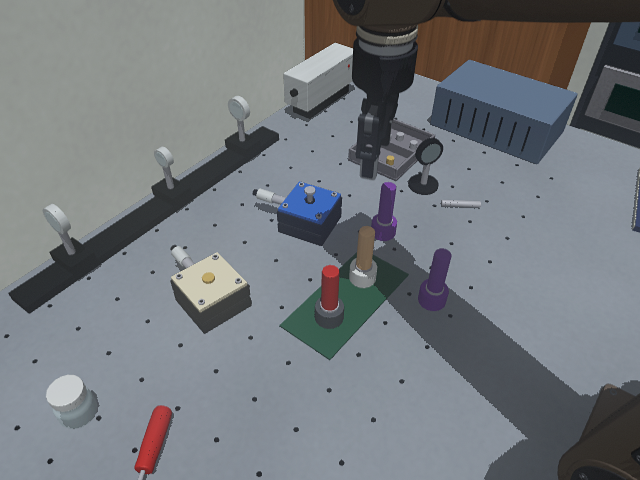

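The side view shows the mallet upright on the mat at (365,255), the brass pin flush at (208,277), the steel pin still proud, and the gripper clear of everything.

```bash
python3 -c "
from h import *
print(sign_off())"
```

```text
the job is handed in; nothing more can be done
None
```

I picked up the white-headed mallet by its handle and struck the brass pin with it. I then stood it back on the green mat, let go, lifted clear and handed the job in at about 9.9 s.

- **Strike:** It took two taps. The first, commanded at roughly 0.15 m/s, left the pin about 6.5 mm short of home. I raised the mallet and tapped again, which drove it the rest of the way. The force read 19 N at the end of the second tap. I did not measure the pin's speed directly; the tap rate suggests it was well above 25 mm/s.
- **Brass pin:** Triangulating from two cameras gave its top at about 62 mm. Home is 64 mm and the calibration is good to about 2 mm, so the two agree.
- **Final picture:** The mallet stands upright on the mat at about its original spot. The steel pin still stands proud and looks unmoved, the look-alikes are in place, and the gripper is clear above.

No check failed. The arm drifted up to 10 mm sideways on long moves, and I corrected that before the grasp, the strike and the placing. It drifted about 3 mm sideways while the gripper opened, without disturbing the mallet.

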